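# Clock the idler shaft and fit its keeper plate

## Task

Fit the keeper plate that locks the transfer-case idler shaft: feel the shaft for its milled flat and turn it in its bearings until the flat faces straight up, then set the keeper down across the shaft by hand, without dropping it, so that it lies level on both pads with its bolt holes over the tapped holes. Let go of everything, and leave the gear, the carton and the spanner where they lie.

Things in the scene. Friction and masses are not known exactly. Their poses are not given: they have to be found in the camera images.
- carrier: Cast-aluminium carrier, fixed to the bench. Origin: centre of the underside of its base plate (290 x 130 x 16 mm); x along the shaft, y across, z up. Two bearing pedestals, 22 mm thick, 92 mm wide, centred at x = -108 and +108 mm, hold the shaft; their tops are 146 mm above the bench. Two keeper posts, 30 x 26 mm, stand beside the shaft at x = +45, y = -47 and +47 mm.
- shaft_mid (a point): Middle of the shaft's axis, 115 mm above the bench, x along it, z up; this frame does not turn with the shaft. Steel shaft, 36 mm diameter; along x = -92 to +92 mm it has one milled flat, 12 mm from the axis (pinched squarely on the flat 30 mm, on the round 36 mm). How far it is turned is not given: feel for it. The flat starts at least 45 degrees from straight up, to either side or below.
- shaft_grip (a point): Point on the shaft's axis 35 mm towards -x from shaft_mid, a good place to pinch and turn it (regrasp for large turns); same fixed frame. Free for 60 mm either way along the shaft, clear all round, 99 mm above the base plate. The shaft turns without end stops, takes about 0.15 N m and stays where it is left.
- seat (a point): Middle of the keeper's seat, over the shaft's axis, level with the pads, 127.5 mm above the bench; x along the shaft, y across, z up. The pads, 28 x 24 mm with a tapped hole each, top the posts at y = -47 and +47 mm. Flat up, the flat is 0.5 mm under pad level; otherwise the round stands up to 5.5 mm above it and the keeper cannot lie down. 39 mm are free from the keeper's edge to the +x pedestal.
- keeper_mid (a point): Keeper plate, a dark loose steel bar 120 mm long (y), 26 mm wide (x) and 12 mm thick (z), about 0.27 kg, with an 11 mm bolt hole 47 mm either side of its middle; it starts lying flat on the bench. This point is its centre, half-way up; x across its width, y along its length, z up. Either end may go either way.
- gear: Loose steel gear ring lying flat, 94 mm across, 22 mm high; origin at the centre of its underside. Leave it alone.
- carton: Loose bearing carton, 75 x 75 x 30 mm, 0.45 kg; origin at the centre of its underside. Leave it alone.
- spanner: Loose steel spanner, 170 mm long, lying flat along its own x. Leave it alone.
There are look-alikes about, which are no part of the job. Of the things that look like the part that bears keeper_mid, take the one that is farthest to the robot's left at the start.

How it is judged:
On the way:
1. the keeper, held in the fingers, is lowered over its seat to within 8 mm of the pads (contact force between the fingers and keeper above 1 N and horizontal distance between keeper_mid and seat below 0.01 m and z of keeper_mid in the frame of seat below 0.014 m), for 0.1 s.
At the end, for the whole second after the job is handed in: The keeper lies released in its seat: its centre within 4 mm of over the seat's middle, its underside within 1.5 mm of the pad level, level within 2 degrees (so only if the flat faces up), its length square across the shaft within 4 degrees (horizontal distance between keeper_mid and seat below 0.004 m and z of keeper_mid in the frame of seat between 0.0045 and 0.0075 m and angle between keeper_mid's own z axis and vertical below 0.035 rad and angle between the y axis of keeper_mid and the y axis of seat, either way round below 0.07 rad); the robot touches nothing.
It fails at once if the gear is shifted by more than 20 mm (distance of gear from where it was at the start of the episode above 0.02 m).
It fails at once if the carton is shifted by more than 20 mm (distance of carton from where it was at the start of the episode above 0.02 m).
It fails at once if the spanner is shifted by more than 20 mm (distance of spanner from where it was at the start of the episode above 0.02 m).
It also fails if it takes over 72 s, if anything falls off the work surface, if the arm or the gripper's body presses on something with over 40 N, if the wrist force passes 120 N, or if a joint passes its speed limit or range.

## Robot

A 6-joint arm with a two-finger parallel gripper is mounted at the origin on the work surface. World frame = base frame: x ahead of the robot, y to its left, z up, the work surface at z = 0. Lengths are in m, angles in rad, forces in N, time in s.
With the tool pointing down it reaches from about 0.3 to 0.875 m from the base axis. Payload 6.4 kg.
Tool frame: the origin (TCP) lies between the finger pads; the fingertips stand 22 mm ahead of it and the grasp point (between the pads) lies 3 mm ahead of it; z points along the fingers, y is the line along which they close (so a half turn about z gives the same grasp; the last joint's range is limited). The gripper opens to 85 mm and grips with 20 to 120 N. Pads are 22 mm wide; open, the fingers measure 114 mm over their backs; the gripper's body (76 mm by 85 mm) begins 54 mm behind the grasp point. The pads swing forward as they close: fully open they stand 13 mm farther back than shut.
Start: joints at [-1.37, 0.181, 1.607, -0, 1.354, -0.206], TCP at [0.228, -0.528, 0.253] pointing down, gripper open.
Joint ranges: [-2.99, 2.99], [-0.89, 2.07], [0.3, 2.58], [-1.14, 4.28], [0, 2.63], [-3.12, 3.12]. Speed limits (rad/s): [2.57, 2.57, 3.01, 3.14, 3.14, 3.14].

## Interface

Orientations are given as a unit quaternion [w, x, y, z].
In Python, from bench import ctrl, imaging, workorder gives the robot as it stands.
- The arm moves only by the shell command python3 -m pendant 'ROWS' [OPENING]. ROWS is JSON, a list of rows, each a list of 4 numbers: the shift along the tool's x, y, z in cm, then the turn about the tool's z in degrees. In form: [[dx, dy, dz, roll], ...]. A call has 1 to 12 rows; each row is the pose to reach, as a shift and turn from the pose commanded when the call began, along the tool's axes at that moment; what a row does not reach only later rows make up. A row lasts 1/12 s, in which the tool goes at most 41.7 mm and 7.16 degrees, less where a joint would pass 70% of its speed; a pose out of reach is approached as far as the arm can. A call with a gripper value outside its range is refused whole. OPENING is the opening, from 0 (shut) to 1 (fully open), set as the call begins (- or left out, the last holds). The fingers move at their own pace and stop on an object; the grip force is fixed at half the most. Time passes only in rows, so rows that repeat a pose let the fingers close. It gives the time, the measured TCP pose, the force, the opening and the grip force at its end, in the units of the state.
- ctrl.get_obs(): the state, without advancing time (a new reading comes with each control period).
- imaging.camera(name): name is "scene" or "top" or "wrist"; returns the picture (384x512x3 uint8, red, green, blue); there is no depth.
- imaging.camera_info(name): a dict with "K" (3x3 intrinsics, pixels), "T" (4x4, takes a point from camera to world coordinates); the wrist camera has in their place "tool_from_camera" (4x4, takes a point from camera to tool coordinates, whose origin is the TCP and whose axes are the flange's). Camera axes: x right, y up, looking along -z (the intrinsics and any distortion apply to the point x, -y, -z); pixel columns grow to the right and rows downward; lengths in m; the calibration is good to about 2 mm. A picture is of the moment at which its call begins: read the wrist's pose just before it. camera_info takes no time and is no camera call.
- workorder.hand_in(): hands the job in; it is judged then, once.
The state is a dict: "time_s": time; "q": joint angles; "dq": joint speeds; "joint_efforts": joint torques, N m; "eef_pos": TCP position; "eef_rot": TCP orientation; "wrist_force": force on the tool from outside, world axes, zero at the start; "torque": the same for the moment, N m; "opening": opening from 0.0 (shut) to 1.0 (fully open); "grasp_force": force on a finger pad.
Only numpy, scipy, OpenCV 4.12 (cv2) and the standard library are available. Lean on these libraries where they do the work, as an engineer would, in place of code of your own. Each camera call takes 0.05 s, during which the arm holds its last target. There are 200 camera calls.

## Working session

There is one attempt and no reset: what is moved stays moved. The work goes in short steps, Python scripts to look and compute and a shell command to move; the robot and the scene stay as the last step left them, time stands still between calls to the robot, and variables do not carry over. Pictures are saved under pics/ and viewed, at most 10 in all, crops included, and the job is handed in when it is done.

```bash
ls; mkdir -p pics; python3 - <<'E'
from bench import ctrl, imaging
import cv2,numpy as np
o=ctrl.get_obs();print(o)
for n in("scene","top"):
    i=imaging.camera_info(n);print(n,{k:np.round(v,4).tolist() if not isinstance(v,str) else v for k,v in i.items()})
    cv2.imwrite(f"pics/{n}0.png",cv2.cvtColor(imaging.camera(n),cv2.COLOR_RGB2BGR))
print({k:np.round(v,4).tolist() for k,v in imaging.camera_info("wrist").items()})
a=cv2.imread("pics/scene0.png");b=cv2.imread("pics/top0.png")
cv2.imwrite("pics/top0b.png",cv2.resize(b,(800,600),interpolation=cv2.INTER_CUBIC))
E
```

```text
pics
{'time_s': 0.0, 'q': array([-1.37026332e+00,  1.81555205e-01,  1.60801825e+00,  1.96869363e-05,
        1.35380862e+00, -2.06297588e-01]), 'dq': array([-0.00028053,  0.00045269,  0.00044824, -0.00140708,  0.00074563,
       -0.00050758]), 'joint_efforts': array([-1.11415084e-03, -4.44876051e+01, -3.51332223e+01, -4.85452219e-04,
        9.03169537e-03, -1.25372813e-05]), 'eef_pos': array([ 0.22744435, -0.52753596,  0.25237121]), 'eef_rot': array([-8.94677451e-04,  9.79382386e-01,  2.02013221e-01,  1.21895085e-05]), 'wrist_force': array([-0.61683296,  0.17572956,  0.03428742]), 'torque': array([ 0.02131342, -0.01086608, -0.01256669]), 'grasp_force': 0.0, 'opening': 1.0014809854141289}
scene {'K': [[476.9133, 0.0, 264.4632], [0.0, 476.9133, 188.7537], [0.0, 0.0, 1.0]], 'T': [[0.8587, -0.3031, 0.4133, 1.0977], [0.5125, 0.4977, -0.6997, -0.8379], [0.0064, 0.8127, 0.5827, 0.7976], [0.0, 0.0, 0.0, 1.0]]}
top {'K': [[398.8045, 0.0, 259.1949], [0.0, 398.8045, 196.6705], [0.0, 0.0, 1.0]], 'T': [[0.0083, 0.9858, -0.1677, 0.43], [-0.9995, 0.0131, 0.0276, 0.0111], [0.0294, 0.1673, 0.9855, 1.0706], [0.0, 0.0, 0.0, 1.0]]}
{'K': [[307.7436, 0.0, 249.3674], [0.0, 307.7436, 190.0986], [0.0, 0.0, 1.0]], 'tool_from_camera': [[0.0005, 0.9452, 0.3266, 0.0849], [1.0, -0.0002, -0.0009, -0.0009], [-0.0008, 0.3266, -0.9452, -0.1203], [0.0, 0.0, 0.0, 1.0]]}
```

View pics/top0b.png

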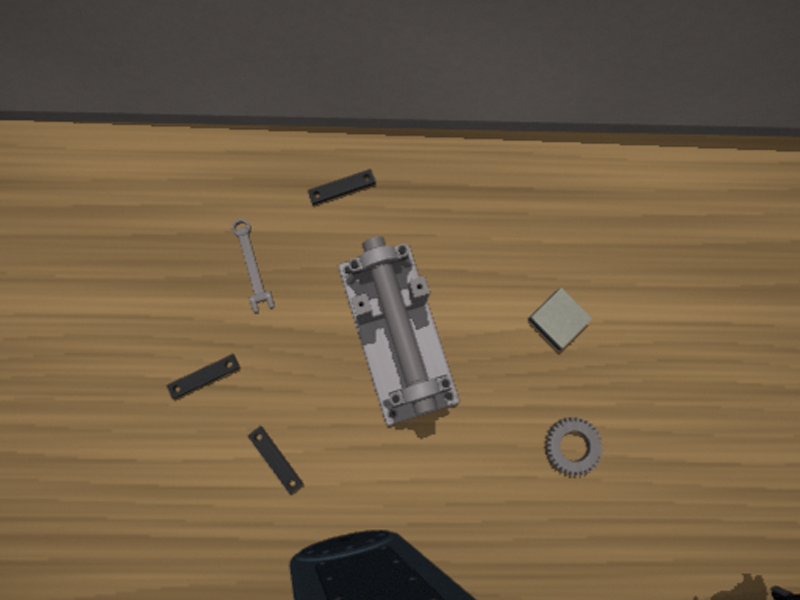

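View pics/scene0.png

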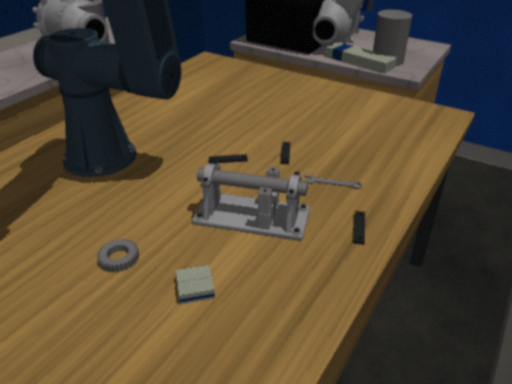

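The top picture (800x600) shows three dark bars: (342,188), (204,377) and (275,460). Image left is world +y, so the bar at (204,377) is the one farthest to the robot's left. The posts lie towards the far end of the carrier, so carrier +x points to (374,243). I'll confirm this in an enlarged crop.

```bash
cat > h.py <<'E'
from bench import ctrl, imaging
import numpy as np, cv2
from scipy.spatial.transform import Rotation as R
def pose():
    o=ctrl.get_obs();T=np.eye(4);q=o["eef_rot"];T[:3,:3]=R.from_quat([q[1],q[2],q[3],q[0]]).as_matrix();T[:3,3]=o["eef_pos"];return T,o
def cam(n,T=None):
    i=imaging.camera_info(n);return i["K"],(T@i["tool_from_camera"] if n=="wrist" else np.array(i["T"]))
def ray(n,u,v,z,T=None):
    K,C=cam(n,T);d=C[:3,:3]@np.array([(u-K[0][2])/K[0][0],-(v-K[1][2])/K[1][1],-1]);c=C[:3,3];return c+d*(z-c[2])/d[2]
def proj(n,p,T=None):
    K,C=cam(n,T);x=C[:3,:3].T@(np.array(p)-C[:3,3]);return np.array([K[0][2]-K[0][0]*x[0]/x[2],K[1][2]+K[1][1]*x[1]/x[2]])
def snap(n,f):
    T,o=pose();im=cv2.cvtColor(imaging.camera(n),cv2.COLOR_RGB2BGR);cv2.imwrite(f,im);np.save(f+".npy",T);return im,T
E
python3 - <<'E'
from h import *
b=cv2.imread("pics/top0.png")
k=cv2.resize(b[215:267,100:165],None,fx=6,fy=6,interpolation=cv2.INTER_CUBIC)
c=cv2.resize(b[145:280,212:300],None,fx=4.4,fy=4.4,interpolation=cv2.INTER_CUBIC)
o=np.zeros((600,790,3),np.uint8);o[:k.shape[0],:k.shape[1]]=k;o[:c.shape[0],400:400+c.shape[1]]=c[:600,:390];cv2.imwrite("pics/crop1.png",o)
s=1.5625
for n,u,v,z in[("k1",178,390,.012),("k2",230,364,.012),("shaft far",374,243,.133),("near",411,375,.133),("pad L hole",362,303,.1275),("pad R hole",419,287,.1275)]:
    print(n,ray("top",u/s,v/s,z).round(4))
E
```

```text
k1 [0.4651 0.3591 0.012 ]
k2 [0.5093 0.2754 0.012 ]
shaft far [0.6901 0.0338 0.133 ]
near [ 0.4867 -0.025   0.133 ]
pad L hole [0.5963 0.0508 0.1275]
pad R hole [ 0.6226 -0.0367  0.1275]
```

View pics/crop1.png

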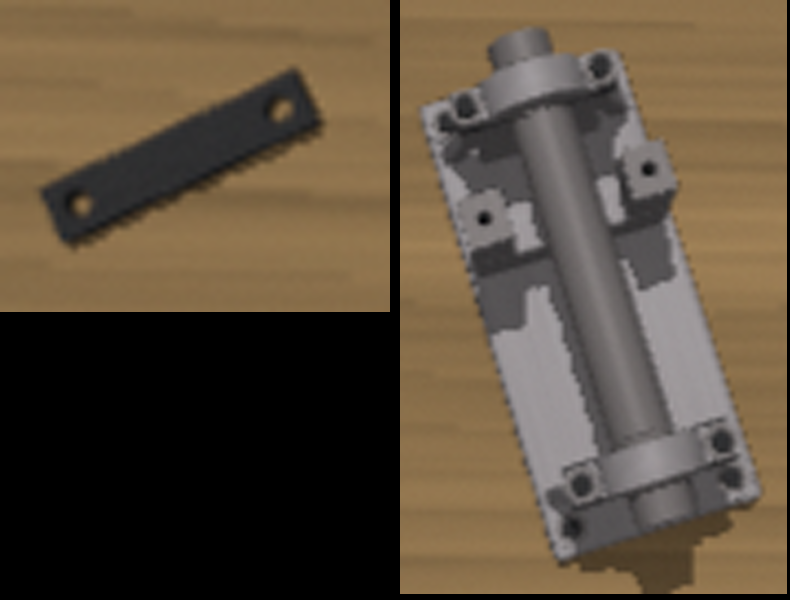

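The crop confirms the leftmost bar: it has two holes, at crop (80,204) and (279,110), spaced about 94 mm. The pad holes are at (485,218) and (650,169). Together with the shaft they put the seat at about (0.609,0.007) with a yaw of about 16.5°. Moves only shift and roll, so I can't tilt the tool to turn a pinched shaft. I'll roll the shaft by dragging closed fingertips across its top and feel for the flat there, where contact is 6 mm lower.

```bash
python3 -m pendant '[[48.3,-34.9,0,7],[48.3,-34.9,0,7],[48.3,-34.9,0,7],[48.3,-34.9,0,7],[48.3,-34.9,0,7],[48.3,-34.9,0,7],[48.3,-34.9,0,7],[48.3,-34.9,0,7],[48.3,-34.9,0,7],[48.3,-34.9,0,7],[48.3,-34.9,0,7],[48.3,-34.9,0,7]]' 0; python3 - <<'E'
from h import *
T,o=pose();print(o["eef_pos"],T[:3,0],np.degrees(o["q"]).round(1))
d=np.array([.533,-.016,.25])-T[:3,3];print("tool cm",T[:3,:3].T@d*100, "yaw",np.degrees(np.arctan2(T[1,0],T[0,0])))
E
```

```text
time_s: 1.1
eef_pos: [0.4843, -0.0967, 0.2532]
eef_rot: [-0.0, 0.99, 0.142, -0.0]
wrist_force: [1.1, -0.3, -0.7]
opening: 0.0
grasp_force: 0.0
[ 0.48430556 -0.09665453  0.25316812] [ 9.59769748e-01  2.80788214e-01 -9.83591182e-05] [-25.1  -0.2 103.5  -0.   76.7  48.6]
tool cm [ 6.93826029 -6.37368827  0.31628183] yaw 16.307253500034907
```

```bash
python3 -m pendant '[[6.9,-6.4,0.3,0],[6.9,-6.4,0.3,0],[6.9,-6.4,0.3,0],[6.9,-6.4,0.3,0],[6.9,-6.4,0.3,0],[6.9,-6.4,0.3,0]]'; python3 - <<'E'
from h import *
im,T=snap("wrist","pics/w1.png")
print(T[:3,3])
cv2.imwrite("pics/w1b.png",cv2.resize(im,(800,600),interpolation=cv2.INTER_CUBIC))
E
```

```text
time_s: 1.6
eef_pos: [0.5315, -0.0188, 0.2499]
eef_rot: [0.0, 0.99, 0.142, -0.001]
wrist_force: [-0.3, -1.0, 0.3]
opening: -0.003
grasp_force: 0.0
[ 0.53151408 -0.01879911  0.24990731]
```

View pics/w1b.png

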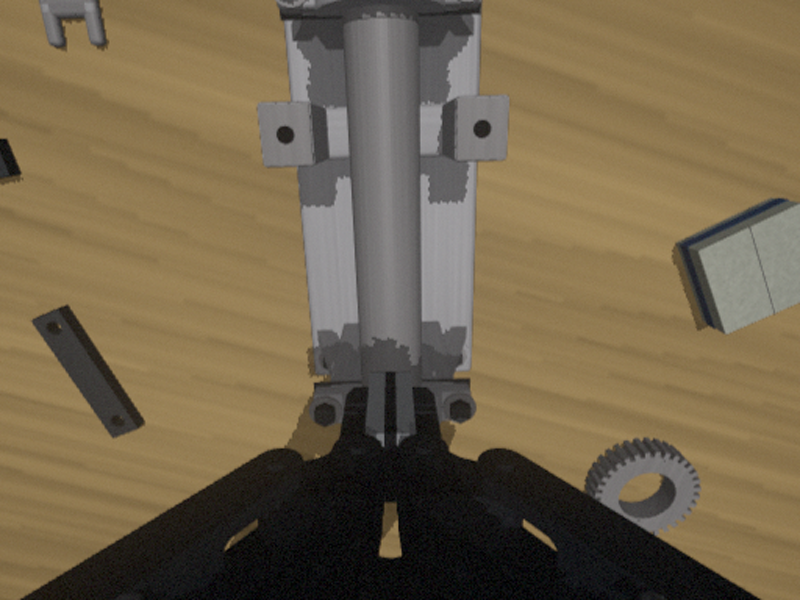

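The wrist picture shows the pad holes at (285,134) and (482,128). The shaft runs between columns 352 and 420, and the shut fingers are near (391,400).

```bash
python3 - <<'E'
from h import *
T=np.load("pics/w1.png.npy");s=1.5625;P=lambda u,v,z:ray("wrist",u/s-.2,v/s-.2,z,T)
a,b=P(285,134,.1275),P(482,128,.1275);m=(a+b)/2;d=a-b
print(a,b,m,np.linalg.norm(d),"yaw",np.degrees(np.arctan2(-d[0],d[1])))
# shaft silhouettes approx at axis height
for v,l,r in((30,345,418),(250,355,420),(330,358,420)):
    p=(P(l,v,.115)+P(r,v,.115))/2;print(p,np.linalg.norm(P(l,v,.115)-P(r,v,.115)))
t=np.radians(16.4);x=np.array([np.cos(t),np.sin(t),0])
for dd in(-.045,-.08):print(dd,m+dd*x, "tool cm",T[:3,:3].T@((m+dd*x)-T[:3,3])*100)
E
```

```text
[0.59732272 0.05341191 0.1275    ] [ 0.62629012 -0.03597921  0.1275    ] [0.61180642 0.00871635 0.1275    ] 0.09396745229583593 yaw 17.955035207871855
[0.65469478 0.02210445 0.115     ] 0.03436049316113125
[ 0.55371812 -0.01019412  0.115     ] 0.035288370406020106
[ 0.50875511 -0.0241646   0.115     ] 0.03564816208036716
-0.045 [ 0.56863729 -0.00398902  0.1275    ] tool cm [ 3.99198978 -0.38089068 12.23638654]
-0.08 [ 0.5350613  -0.01387097  0.1275    ] tool cm [ 0.49199968 -0.37349754 12.24020541]
```

```bash
python3 -m pendant '[[0,-1.1,4,-1.4],[0,-1.1,8,-1.4],[0,-1.1,9.2,-1.4],[0,-1.1,9.2,-1.4],[0,-1.1,9.4,-1.4],[0,-1.1,9.4,-1.4],[0,-1.1,9.5,-1.4],[0,-1.1,9.5,-1.4],[0,-1.1,9.6,-1.4],[0,-1.1,9.6,-1.4]]' 0
```

```text
time_s: 2.48
eef_pos: [0.5292, -0.0075, 0.1546]
eef_rot: [0.0, 0.988, 0.154, 0.0]
wrist_force: [0.6, 0.4, 1.1]
opening: -0.003
grasp_force: 0.2
```

```bash
python3 -m pendant '[[0,0,0.1,0],[0,0,0.1,0],[0,0,0.1,0]]'; python3 -m pendant '[[0,0,0.1,0],[0,0,0.1,0],[0,0,0.1,0]]'
```

```text
time_s: 2.73
eef_pos: [0.5293, -0.0076, 0.1543]
eef_rot: [0.0, 0.988, 0.154, 0.0]
wrist_force: [-3.0, -0.8, 7.1]
opening: -0.0
grasp_force: 3.4
time_s: 2.98
eef_pos: [0.5294, -0.0076, 0.1541]
eef_rot: [0.0, 0.988, 0.154, 0.0]
wrist_force: [-5.8, 0.5, 13.2]
opening: -0.001
grasp_force: 6.6
```

```bash
python3 -m pendant '[[0,0,0.3,0],[0,0,0.3,0],[0,0.2,0.3,0],[0,0.4,0.3,0],[0,0.6,0.3,0],[0,0.8,0.3,0],[0,0.8,0.3,0]]'; python3 -m pendant '[[0,0.2,0,0],[0,0.4,0,0],[0,0.6,0,0],[0,0.8,0,0],[0,1.0,0,0],[0,1.2,0,0],[0,1.2,0,0]]'
```

```text
time_s: 3.57
eef_pos: [0.5321, -0.0149, 0.1546]
eef_rot: [0.001, 0.988, 0.155, 0.001]
wrist_force: [-18.1, 1.0, 38.1]
opening: 0.002
grasp_force: 19.5
time_s: 4.15
eef_pos: [0.5367, -0.0279, 0.1537]
eef_rot: [0.002, 0.988, 0.154, 0.002]
wrist_force: [-8.4, -4.4, 25.1]
opening: 0.001
grasp_force: 12.3
```

```bash
python3 -m pendant '[[-0.2,0,-2.6,0],[-0.2,-1.2,-2.6,0],[-0.2,-1.2,-2.6,0],[-0.2,-1.2,-2.6,0],[-0.2,-1.2,-2.6,0]]' 0.65; python3 -m pendant '[[0,0,3,0],[0,0,6,0],[0,0,6,0],[0,0,6,0]]' ; python3 -m pendant '[[0,0,0,0],[0,0,0,0],[0,0,0,0],[0,0,0,0],[0,0,0,0],[0,0,0,0],[0,0,0,0],[0,0,0,0]]' 0
```

```text
time_s: 4.57
eef_pos: [0.529, -0.0154, 0.1744]
eef_rot: [-0.0, 0.988, 0.154, -0.001]
wrist_force: [-0.3, 0.1, 0.4]
opening: 0.65
grasp_force: 0.0
time_s: 4.9
eef_pos: [0.5276, -0.0153, 0.1132]
eef_rot: [-0.001, 0.988, 0.154, -0.003]
wrist_force: [-0.5, -0.6, -0.4]
opening: 0.649
grasp_force: 0.0
time_s: 5.57
eef_pos: [0.5319, -0.0206, 0.1177]
eef_rot: [0.005, 0.988, 0.154, 0.002]
wrist_force: [2.2, -18.8, -5.1]
opening: 0.34
grasp_force: 61.0
```

The pinch reads about 30 mm with the centre shifted towards -y, so the flat was caught on the carrier's +y side. I need to drag the top about 90° towards +tool y, and I'll relieve the force along the shaft this time.

```bash
python3 -m pendant '[[0,0,0,0],[0,0,0,0],[0,0,-3,0],[0,0,-6,0],[0,0,-6.5,0]]' 0.65; python3 -m pendant '[[0,-0.9,0,0],[0,-0.9,0,0],[0,-0.9,0,0],[0,-0.9,0,0],[0,-0.9,1,0],[0,-0.9,2,0],[0,-0.9,2.3,0],[0,-0.9,2.3,0]]' 0;  python3 -m pendant '[[0,0,0.1,0],[-0.1,0,0.3,0],[-0.1,0,0.5,0],[-0.2,0,0.6,0],[-0.2,0,0.6,0]]'
```

```text
time_s: 5.98
eef_pos: [0.5328, -0.016, 0.1866]
eef_rot: [0.002, 0.988, 0.154, 0.004]
wrist_force: [1.2, 0.7, 0.8]
opening: 0.65
grasp_force: 0.0
time_s: 6.65
eef_pos: [0.5254, -0.0069, 0.1549]
eef_rot: [-0.001, 0.988, 0.154, -0.002]
wrist_force: [-0.0, 0.4, -0.0]
opening: 0.003
grasp_force: 0.0
time_s: 7.07
eef_pos: [0.5263, -0.0077, 0.1538]
eef_rot: [0.0, 0.988, 0.154, 0.002]
wrist_force: [-2.7, 2.1, 13.4]
opening: -0.001
grasp_force: 6.8
```

```bash
python3 -m pendant '[[-0.1,0,0.2,0],[-0.1,0,0.2,0],[-0.1,0.2,0.2,0],[-0.1,0.4,0.2,0],[-0.1,0.6,0.2,0],[-0.1,0.6,0.2,0]]'; python3 -m pendant '[[0,0.2,0,0],[0,0.4,0,0],[0,0.6,0,0],[0,0.8,0,0],[0,0.8,0,0]]'
```

```text
time_s: 7.57
eef_pos: [0.5278, -0.0125, 0.1545]
eef_rot: [-0.0, 0.988, 0.154, 0.003]
wrist_force: [-10.3, 7.2, 32.9]
opening: 0.0
grasp_force: 16.3
time_s: 7.98
eef_pos: [0.531, -0.022, 0.1543]
eef_rot: [0.001, 0.988, 0.154, 0.003]
wrist_force: [-6.5, -0.1, 26.2]
opening: 0.003
grasp_force: 13.0
```

```bash
python3 -m pendant '[[0,0,0.2,0],[0,0.2,0.2,0],[0,0.4,0.2,0],[0,0.6,0.2,0]]'; python3 -m pendant '[[0,0.2,0,0],[0,0.4,0.1,0],[0,0.4,0.1,0],[0,0.4,0.1,0]]'
```

```text
time_s: 8.32
eef_pos: [0.533, -0.0285, 0.152]
eef_rot: [0.002, 0.988, 0.154, 0.004]
wrist_force: [-2.1, -0.2, 17.4]
opening: -0.003
grasp_force: 8.7
time_s: 8.65
eef_pos: [0.5341, -0.032, 0.1496]
eef_rot: [0.002, 0.988, 0.154, 0.003]
wrist_force: [-0.1, -1.2, 12.2]
opening: 0.001
grasp_force: 6.4
```

```bash
python3 -m pendant '[[0,0,-1.5,0],[0,-1.5,-1.5,0],[0,-1.5,-1.5,0],[0,-1.5,-0.5,0],[0,-1.5,0,0],[0,-1.5,0,0]]'; python3 -m pendant '[[0,0,0.2,0],[0,0,0.4,0],[0,0,0.4,0],[0,0,0.4,0]]'
```

```text
time_s: 9.15
eef_pos: [0.5272, -0.0162, 0.1488]
eef_rot: [0.0, 0.988, 0.154, 0.0]
wrist_force: [-10.8, 4.3, 30.9]
opening: 0.001
grasp_force: 16.0
time_s: 9.48
eef_pos: [0.5273, -0.0163, 0.1486]
eef_rot: [0.0, 0.988, 0.155, 0.0]
wrist_force: [-25.5, 6.1, 61.1]
opening: -0.003
grasp_force: 30.8
```

Contact is now at TCP z=0.1486 on centre, against 0.1543 on the round, and holds under 61 N. The flat is up and squared by the press. Next is the keeper.

```bash
python3 -m pendant '[[0,0,-4,0],[0,0,-8,0],[0.5,-4,-9,-7],[1,-8,-9,-14],[1.5,-12,-9,-21],[2,-16,-9,-28],[2.5,-20,-9,-35],[3,-23,-9,-42],[4,-26,-9,-49],[5,-29,-9,-56],[6,-31,-9,-63],[6.3,-33,-9,-70]]' 0.7; python3 -m pendant '[[0,0,0,-7],[0,0,0,-14],[0,0,0,-21],[0,0,0,-28],[0,0,0,-30],[0,0,0,-30],[0,0,0,-30]]';  python3 - <<'E'
from h import *
im,T=snap("wrist","pics/w2.png")
print(T[:3,3],np.degrees(np.arctan2(T[1,0],T[0,0])))
cv2.imwrite("pics/w2b.png",cv2.resize(im,(800,600),interpolation=cv2.INTER_CUBIC))
E
```

```text
time_s: 10.48
eef_pos: [0.486, 0.3185, 0.2301]
eef_rot: [-0.0, 0.719, 0.695, -0.001]
wrist_force: [0.3, -0.4, 0.1]
opening: 0.696
grasp_force: 0.0
time_s: 11.07
eef_pos: [0.4859, 0.3167, 0.2306]
eef_rot: [-0.001, 0.518, 0.855, -0.001]
wrist_force: [-0.4, 0.4, -0.5]
opening: 0.699
grasp_force: 0.0
[0.48585604 0.31670239 0.23060806] 117.61994258244346
```

View pics/w2b.png

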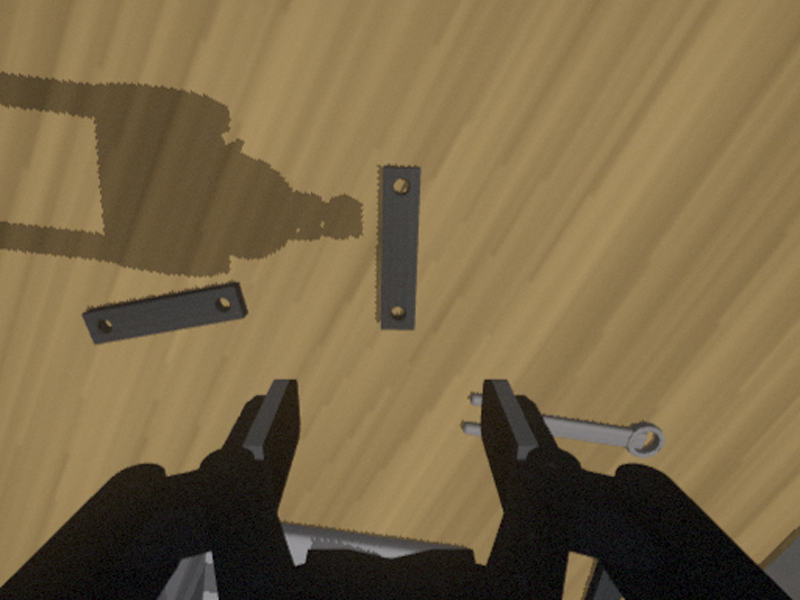

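The keeper is at (400,248), with holes at (401,186) and (398,312) on its top face. The spanner's jaws are near (465,400–427).

```bash
python3 - <<'E'
from h import *
T=np.load("pics/w2.png.npy");s=1.5625;P=lambda u,v,z:ray("wrist",u/s-.2,v/s-.2,z,T)
a,b=P(401,186,.012),P(398,312,.012);m=(a+b)/2;d=a-b
print(m,np.linalg.norm(d),"yaw",np.degrees(np.arctan2(d[1],d[0])))
L=lambda p:(T[:3,:3].T@(p-T[:3,3])*100).round(2)
print("to keeper, tool cm",L(m),"spanner",L(P(465,400,.005)),L(P(465,427,.005)))
c=(P(384,166,.012)+P(420,166,.012)+P(414,329,.012)+P(380,329,.012))/4;print(L(c))
print(np.mean([ray("top",113.2,248.9,.012),ray("top",146.4,233.2,.012)],0))
E
```

```text
[0.4908335  0.32232554 0.012     ] 0.0930016012901826 yaw 116.68435448411043
to keeper, tool cm [ 0.26  0.75 21.86] spanner [-12.36   6.23  22.55] [-14.95   6.36  22.54]
[ 0.24  0.74 21.86]
[0.48780246 0.31927097 0.012     ]
```

```bash
python3 -m pendant '[[0.26,0.75,4,1],[0.26,0.75,8,1],[0.26,0.75,12,1],[0.26,0.75,13,1],[0.26,0.75,13,1],[0.26,0.75,13,1]]' 0.7;  python3 - <<'E'
from h import *
im,T=snap("wrist","pics/w3.png")
print(T[:3,3],np.degrees(np.arctan2(T[1,0],T[0,0])))
cv2.imwrite("pics/w3b.png",cv2.resize(im,(800,600),interpolation=cv2.INTER_CUBIC))
E
```

```text
time_s: 11.62
eef_pos: [0.4922, 0.3229, 0.1029]
eef_rot: [-0.0, 0.525, 0.851, -0.0]
wrist_force: [0.2, -0.5, 0.7]
opening: 0.701
grasp_force: 0.0
[0.49217838 0.3228558  0.10293193] 116.67538470127077
```

View pics/w3b.png

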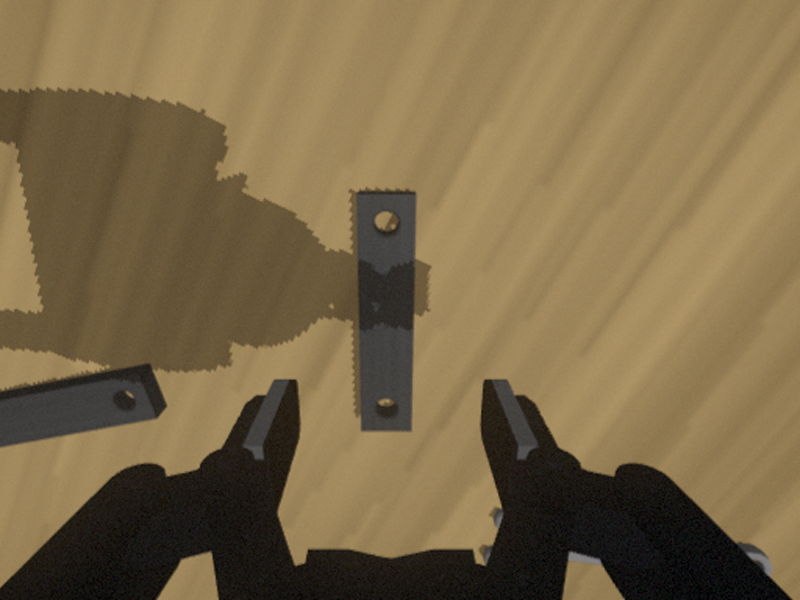

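The keeper's top-face holes are at (387,221) and (387,407), and its corners run from (357,192) to (412,431). It sits squarely between the fingers.

```bash
python3 - <<'E'
from h import *
T=np.load("pics/w3.png.npy");s=1.5625;P=lambda u,v,z:ray("wrist",u/s-.2,v/s-.2,z,T)
a,b=P(387,221,.012),P(387,407,.012);d=a-b
L=lambda p:(T[:3,:3].T@(p-T[:3,3])*100).round(2)
c=(P(357,192,.012)+P(416,192,.012)+P(412,431,.012)+P(361,431,.012))/4
print((a+b)/2,c,np.linalg.norm(d),L((a+b)/2),L(c),np.linalg.norm(P(357,192,.012)-P(361,431,.012)),np.degrees(np.arctan2(d[1],d[0])))
E
```

```text
[0.49144787 0.32297147 0.012     ] [0.4915938  0.32214945 0.012     ] 0.09407830883620154 [ 0.04 -0.06  9.09] [-0.04 -0.08  9.09] 0.12081574387551525 116.58839064236588
```

```bash
python3 -m pendant '[[0,-0.07,4,0],[0,-0.07,7,0],[0,-0.07,8,0],[0,-0.07,8,0],[0,-0.07,8,0],[0,-0.07,8,0]]' 0.6; python3 -m pendant '[[0,0,0,0],[0,0,0,0],[0,0,0,0],[0,0,0,0],[0,0,0,0],[0,0,0,0],[0,0,0,0]]' 0; python3 -m pendant '[[0,0,-1,0],[0,0,-3,0],[0,0,-5,0],[0,0,-5,0],[0,0,-5,0]]'
```

```text
time_s: 12.17
eef_pos: [0.4933, 0.3233, 0.0252]
eef_rot: [0.001, 0.525, 0.851, 0.002]
wrist_force: [0.7, 0.3, 0.4]
opening: 0.599
grasp_force: 0.0
time_s: 12.75
eef_pos: [0.4923, 0.3229, 0.0244]
eef_rot: [0.001, 0.525, 0.851, 0.001]
wrist_force: [-2.6, -0.4, 8.4]
opening: 0.284
grasp_force: 60.0
time_s: 13.17
eef_pos: [0.4921, 0.3228, 0.0737]
eef_rot: [0.001, 0.525, 0.851, 0.001]
wrist_force: [0.5, 0.2, -3.2]
opening: 0.279
grasp_force: 59.7
```

```bash
python3 -m pendant '[[0,0,-3,0],[0,0,-6,0],[-3,-0.4,-9,2],[-6.5,-0.8,-12,4],[-10,-1.2,-15,6],[-13.5,-1.6,-15.6,8],[-17,-2,-15.6,8.9],[-20.5,-2.4,-15.6,8.9],[-24,-2.8,-15.6,8.9],[-27.5,-3.2,-15.6,8.9],[-31,-3.6,-15.6,8.9],[-34,-3.9,-15.6,8.9]]'; python3 -m pendant '[[-3.2,-0.3,0,0],[-6.2,-0.6,0,0],[-9,-1,0,0],[-9,-1,0,0],[-9,-1,0,0],[-9,-1,0,0]]';  python3 - <<'E'
from h import *
im,T=snap("wrist","pics/w4.png")
print(T[:3,3],np.degrees(np.arctan2(T[1,0],T[0,0])))
cv2.imwrite("pics/w4b.png",cv2.resize(im,(800,600),interpolation=cv2.INTER_CUBIC))
E
```

```text
time_s: 14.17
eef_pos: [0.6087, -0.0011, 0.2263]
eef_rot: [-0.001, 0.59, 0.808, -0.001]
wrist_force: [0.5, 0.9, -2.3]
opening: 0.281
grasp_force: 60.1
time_s: 14.67
eef_pos: [0.6263, -0.0871, 0.2266]
eef_rot: [-0.002, 0.589, 0.808, -0.0]
wrist_force: [-0.4, 0.2, -3.1]
opening: 0.279
grasp_force: 60.1
[ 0.62630038 -0.08710992  0.22656089] 107.77861031912288
```

View pics/w4b.png

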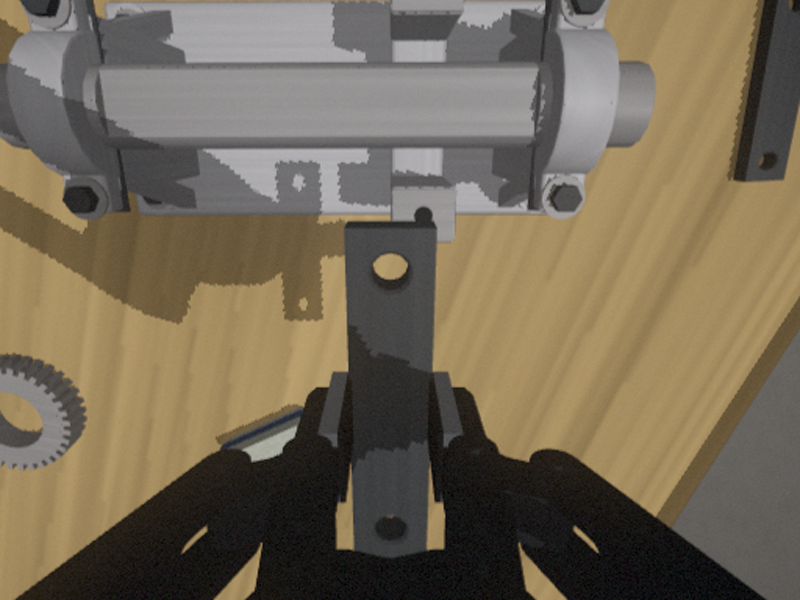

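The flat shows as an even band on top of the shaft. The near pad hole is at (424,215), and the held keeper's holes are at (390,266) and (391,527).

```bash
python3 - <<'E'
from h import *
T=np.load("pics/w4.png.npy");s=1.5625;P=lambda u,v,z:ray("wrist",u/s-.2,v/s-.2,z,T)
L=lambda p:(T[:3,:3].T@(p-T[:3,3])*100).round(2)
h=P(424,215,.1275);print("hole",h,L(h))
for u in(120,520):print("shaft",L((P(u,66,.127)+P(u,140,.127))/2))
zk=T[2,3]-.0184+.006
a,b=P(390,266,zk),P(391,527,zk);print("keeper holes",L(a),L(b),L((a+b)/2),np.linalg.norm(a-b))
print("pad ctr x from edges",L((P(391,185,.1275)+P(456,185,.1275))/2))
S=np.array([.6118,.0087,.1519]);print("old seat",L(S))
E
```

```text
hole [ 0.62650965 -0.03548437  0.1275    ] [4.89 1.62 9.91]
shaft [  9.59 -11.43  10.  ]
shaft [9.6  5.59 9.97]
keeper holes [4.86 0.08 1.25] [-4.57  0.12  1.23] [0.14 0.1  1.24] 0.09425658161264536
pad ctr x from edges [6.23 1.56 9.92]
old seat [9.55 1.56 7.48]
```

```bash
python3 -m pendant '[[3,0.5,0,0],[6,1,0,0],[9.5,1.5,0,0],[9.5,1.5,2,0],[9.5,1.5,4,0],[9.5,1.5,5.5,0],[9.5,1.5,5.5,0],[9.5,1.5,5.5,0],[9.5,1.5,5.5,0]]'; python3 - <<'E'
from h import *
im,T=snap("wrist","pics/w5.png");T0=np.load("pics/w4.png.npy")
print("moved",T0[:3,:3].T@(T[:3,3]-T0[:3,3])*100,np.degrees(np.arctan2(T[1,0],T[0,0])))
E
```

```text
time_s: 15.47
eef_pos: [0.6128, 0.0081, 0.1743]
eef_rot: [0.001, 0.589, 0.808, 0.0]
wrist_force: [0.5, 0.1, -2.0]
opening: 0.279
grasp_force: 60.1
moved [9.46470516 1.6305703  5.24484267] 107.86134778776012
```

```bash
python3 -m pendant '[[0,-0.1,0.6,0],[0,-0.1,1.2,0],[0,-0.1,1.7,0],[0,-0.1,1.7,0],[0,-0.1,1.7,0],[0,-0.1,1.7,0]]'; python3 -m pendant '[[0,0,0.1,0],[0,0,0.2,0],[0,0,0.3,0],[0,0,0.4,0],[0,0,0.4,0],[0,0,0.4,0]]';python3 - <<'E'
from h import *
T,o=pose();T0=np.load("pics/w4.png.npy")
print("moved",T0[:3,:3].T@(T[:3,3]-T0[:3,3])*100)
E
```

```text
time_s: 16.02
eef_pos: [0.6114, 0.007, 0.1562]
eef_rot: [-0.0, 0.589, 0.808, -0.0]
wrist_force: [-0.5, -0.0, -2.6]
opening: 0.282
grasp_force: 60.1
time_s: 16.52
eef_pos: [0.6114, 0.0072, 0.1523]
eef_rot: [0.0, 0.589, 0.808, -0.0]
wrist_force: [-0.7, -0.6, -2.3]
opening: 0.281
grasp_force: 60.2
moved [9.41560268 1.47603246 7.44464539]
```

```bash
python3 -m pendant '[[0,0,0.1,0],[0,0,0.1,0],[0,0,0.1,0]]'; python3 -m pendant '[[0,0,0.1,0],[0,0,0.2,0],[0,0,0.3,0],[0,0,0.3,0]]'
```

```text
time_s: 16.77
eef_pos: [0.6115, 0.0072, 0.1521]
eef_rot: [0.0, 0.589, 0.808, 0.0]
wrist_force: [-4.2, 0.8, 3.3]
opening: 0.285
grasp_force: 61.0
time_s: 17.1
eef_pos: [0.6116, 0.0071, 0.1519]
eef_rot: [0.0, 0.589, 0.808, -0.0]
wrist_force: [-12.8, 0.5, 21.7]
opening: 0.282
grasp_force: 63.0
```

It seated firmly at exactly the predicted height. I'll ease off and release with a small opening to stay clear of the pedestal.

```bash
python3 -m pendant '[[0,0,-0.3,0],[0,0,-0.3,0],[0,0,-0.3,0]]'; python3 -m pendant '[[0,0,0,0],[0,0,0,0],[0,0,0,0],[0,0,0,0]]' 0.5; python3 -m pendant '[[0,0,-1,0],[0,0,-3,0],[0,0,-6,0],[-5,0,-8,0],[-9,0,-8,0],[-9,0,-8,0],[-9,0,-8,0],[-9,0,-8,0]]';  python3 - <<'E'
from h import *
im,T=snap("wrist","pics/w6.png")
print(T[:3,3],np.degrees(np.arctan2(T[1,0],T[0,0])))
cv2.imwrite("pics/w6b.png",cv2.resize(im,(800,600),interpolation=cv2.INTER_CUBIC))
E
```

```text
time_s: 17.35
eef_pos: [0.612, 0.0071, 0.152]
eef_rot: [0.001, 0.589, 0.808, 0.0]
wrist_force: [-1.4, 0.2, 6.5]
opening: 0.279
grasp_force: 61.1
time_s: 17.68
eef_pos: [0.6113, 0.0072, 0.1508]
eef_rot: [-0.0, 0.589, 0.808, -0.0]
wrist_force: [0.0, -0.3, -0.1]
opening: 0.5
grasp_force: 0.0
time_s: 18.35
eef_pos: [0.6387, -0.0789, 0.2312]
eef_rot: [-0.0, 0.59, 0.808, 0.0]
wrist_force: [0.0, 0.6, -0.6]
opening: 0.502
grasp_force: 0.0
[ 0.63869276 -0.07893056  0.23122843] 107.71145676889253
```

View pics/w6b.png

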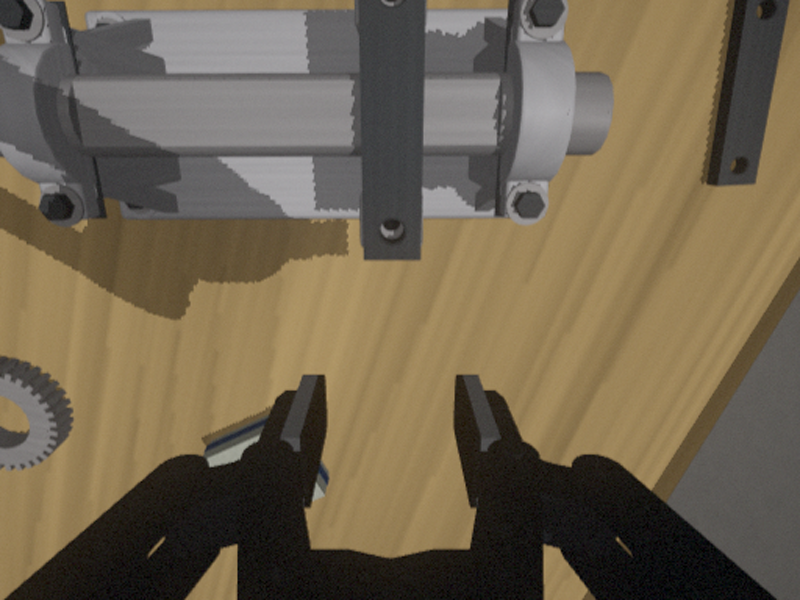

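The keeper lies across the shaft, released, with its near hole at (392,230) over the pad. I'll check the numbers before handing in.

```bash
python3 - <<'E'
from h import *
T=np.load("pics/w6.png.npy");s=1.5625;P=lambda u,v,z:ray("wrist",u/s-.2,v/s-.2,z,T)
a=P(392,230,.1395);b=P(393,0,.1395);d=b-a
print(a, a-np.array([.6264,-.0357,.1395]),np.linalg.norm(d),"yaw",np.degrees(np.arctan2(d[1],d[0])), [np.linalg.norm(P(u1,v,.1395)-P(u2,v,.1395)) for u1,u2,v in((361,424,60),(364,421,240))])
b=cv2.imread("pics/w6.png")[120:170,210:300]
cv2.imwrite("pics/c6.png",cv2.resize(b,None,fx=8,fy=8,interpolation=cv2.INTER_CUBIC))
E
```

```text
[ 0.6269399  -0.03703158  0.1395    ] [ 0.0005399  -0.00133158  0.        ] 0.08923451378802875 yaw 107.57159920530715 [np.float64(0.025114416390233044), np.float64(0.02553681438792968)]
```

View pics/c6.png

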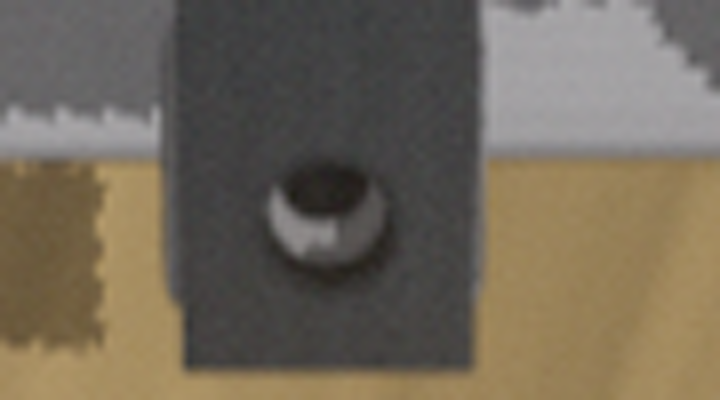

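The crop shows the tapped hole through the keeper's hole at about (325,190). The offset is about 1.5 mm and the keeper is square within 0.3°, so it is inside tolerance.

```bash
python3 -c "
from bench import workorder
print(workorder.hand_in())"
```

```text
the job is handed in; nothing more can be done
None
```

The job is handed in, with no verdict returned: the flat was felt and turned up, the keeper lies released on both pads about 1.5 mm off centre and square within about 0.3° by camera, and the gear, carton and spanner were not touched.

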